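# Free the pill-mould plate from its left-hand clamp

### The job

The steel mould plate is clamped on its iron stand by a square brass nut with a left-hand thread: back the nut off by turning it clockwise (seen from above) until you feel it come up against its stop, without straining the sprung spindle either way. Then ease the plate over the low lip, draw it off the spindle without wrenching it, and set it down gently flat inside the wooden tray; leave the other things on the counter alone.

Things in the scene. Friction and masses are not known exactly. Their poses are not given: they have to be found in the camera images.
- stand: Fixed cast-iron stand, 176 (x) x 90 mm, bed top 30 mm up. Origin: centre of its underside. Spindle at x +50 mm. Rails 4 mm high along x both sides of the plate, 54 mm apart. A green lip 3 mm high crosses the bed's -x end (x -85 to -78 mm): raise the plate over 3 mm to pass it. The plate leaves towards the stand's -x.
- spindle: Upright 12 mm steel spindle through the nut, red pointer bar on its top end, 95 mm up. Origin on its axis at counter height; x along the stand's x when untwisted. Its sprung seat yields 0.5 rad per N m put on the nut and springs back; over 0.35 rad (0.7 N m) either way strains it, as when the nut is forced the tight way or past its stop.
- knob_grip (a point): Point on the axis of the square brass nut: 26 mm across flats (along this x and y), from 13 mm above to 17 mm below this point, which is some 68 mm above the counter at first. Left-hand thread: clockwise from above loosens, rising 12 mm per turn; anticlockwise soon jams. Turns stiffly at 0.2 N m, stays where left. Torque climbs at the hard stop.
- nut_flange (a point): Underside centre of the nut's round flange (34 mm across, 5 mm thick), 32 mm below the other nut point; turns and rises with the nut. At first it is 0 to 2 mm above the plate, about 6 mm at the stop. How tight the nut is differs, so the turn to the stop is not known: over a third of a turn, under one.
- plate_grip (a point): Centre of the loose steel plate's upright wooden finger-grip: 30 long (x) x 12 thick (y) mm, from 18 mm above to 28 mm below this point, where it meets the plate. The plate is 6 mm thick, its underside 34 mm below this point, 50 mm wide (y), from 37 mm to -x to 110 mm to +x of this point; about 0.25 kg. x starts along the stand's x.
- plate_slot (a point): Point in the plate, half-way through its thickness, where the spindle passes at first, 88 mm to +x of the finger-grip. The slot is 16 mm wide, open at the plate's +x end 22 mm beyond, so the plate slides off towards -x; it is clear of the nut's flange after 40 mm.
- tray: Fixed open camphorwood tray, outer 202 (x) x 142 (y) x 20 mm high, walls 6 mm, inner floor 6 mm above the counter. Origin: centre of its underside. The plate fits with its length along the tray's x, either way round.
- mortar: Cast-iron mortar, 116 mm wide, 85 mm high, origin under its centre; leave alone.
- pestle: Brass pestle lying on the counter, 160 mm long; leave alone.
- jar: Blue-and-white porcelain jar, 110 mm wide, 130 mm high, origin under its centre; leave alone.
- weight_a: Bronze balance weight, 44 mm wide, 60 mm high, origin under its centre; leave alone.
- weight_b: Bronze balance weight, 33 mm wide, 45 mm high, origin under its centre; leave alone.

How it is judged:
By the outcome, as a careful person would: the job done as asked, in the order asked, and still so for the second after the job is handed in, with the robot touching nothing.
It also fails if it takes over 70 s, if anything falls off the work surface, if the arm or the gripper's body presses on something with over 40 N, if the wrist force passes 120 N, or if a joint passes its speed limit or range.

### The arm

A 6-joint arm with a two-finger parallel gripper is mounted at the origin on the work surface. World frame = base frame: x ahead of the robot, y to its left, z up, the work surface at z = 0. Lengths are in m, angles in degrees, forces in N, time in s.
With the tool pointing down it reaches from about 0.325 to 0.9 m from the base axis. Payload 6.1 kg.
Tool frame: the origin (TCP) lies at the very end of the fingers, on their centre line; the grasp point (between the pads) lies behind it (manip.hold_point_z is the z of the grasp point in the tool frame, in m); z points along the fingers, x is the direction in which the jaws open and shut, and the axes are right-handed (so a half turn about z gives the same grasp; the last joint's range is limited). The gripper opens to 85 mm and grips with 20 to 120 N. Pads are 22 mm wide; open, the fingers measure 114 mm over their backs; the gripper's body (76 mm by 85 mm) begins 54 mm behind the grasp point. The pads swing forward as they close: fully open they stand 13 mm farther back than shut.
Start: joints at [68.864, 12.628, 87.462, -0, 79.91, -7.225], TCP at [0.15, 0.607, 0.231] pointing down, gripper open.
Joint ranges: [-170.65, 170.65], [-52.31, 119.04], [5.05, 147.46], [-71.25, 251.25], [11.57, 151.72], [-153.62, 153.62]. Speed limits (degrees/s): [147.25, 147.25, 172.46, 180, 180, 180].

### API

Orientations are given as [roll, pitch, yaw] about the fixed x, y, z axes, in that order (R = Rz(yaw) Ry(pitch) Rx(roll)).
In Python, from workcell import sense, optics, finish_job, manip gives the robot as it stands. The module is installed in compiled form; this text tells all that it offers.
- The arm moves only by the tool step_arm, never from a script. Its argument "targets" is a list of rows, each a list of 6 numbers: the shift along the tool's x, y, z in cm, then the turn, a rotation vector about the tool's x, y, z in rad. In form: [[tx, ty, tz, rx, ry, rz], ...]. A call has exactly 10 rows; each row is the pose to reach, as a shift and turn from the pose commanded when the call began, along the tool's axes at that moment; what a row does not reach only later rows make up. A row lasts 1/12 s, in which the tool goes at most 41.7 mm and 7.16 degrees, less where a joint would pass 70% of its speed; a pose out of reach is approached as far as the arm can. A call with a gripper value outside its range is refused whole. "grip" is the closure, from 0 (fully open) to 1 (shut), set as the call begins (left out, the last holds). The fingers move at their own pace and stop on an object; "force" is the grip in N (left out, the last holds). Time passes only in rows, so rows that repeat a pose let the fingers close, or fill a call up. It gives the time, the measured TCP pose, the force and the opening at its end, in the units of the state.
- sense(): the state, without advancing time (a new reading comes with each control period).
- optics.read_camera(name): name is "scene" or "side" or "wrist"; returns a dict with "color" (420x560x3 uint8, red, green, blue), "intrinsics" (3x3 intrinsics, pixels), "T" (4x4, takes a point from camera to world coordinates). Camera axes: x right, y down, z forward; pixel columns grow to the right and rows downward; lengths in m; the calibration is good to about 2 mm. A picture is of the moment at which its call begins. There is no depth.
- finish_job(): hands the job in, once; it reports no verdict.
The state is a dict: "clock": time; "joint_pos": joint angles; "dq": joint speeds; "tau": joint torques, N m; "eef_pos": TCP position; "orientation": TCP orientation; "ft_force": force on the tool from outside, world axes, zero at the start; "ft_torque": the same for the moment, N m; "grip_width": opening from 0.0 (shut) to 1.0 (fully open).
Only numpy, scipy, OpenCV 4.12 (cv2) and the standard library are available. Lean on these libraries where they do the work, as an engineer would, in place of code of your own. Each camera call takes 0.05 s, during which the arm holds its last target.

## Working session

There is one attempt and no reset: what is moved stays moved. The work goes in short steps, Python scripts to look and compute and a tool call to move; the robot and the scene stay as the last step left them, time stands still between calls to the robot, and variables do not carry over. Pictures are saved under pics/ and viewed, and the job is handed in when it is done.

Besides the shell and the picture viewer there is one more tool, called after "Emit:" by a JSON object that holds its "method" and its "body", one argument or row to a line. step_arm: Moves the arm, as the interface text tells. Its arguments: {"type":"object","properties":{"targets":{"type":"array"},"grip":{"type":"number"},"force":{"type":"number"}},"required":["targets"]}

```bash
mkdir -p pics; python3 - <<'E'
from workcell import sense, optics, manip
import cv2
print(sense()); print(manip.hold_point_z, [a for a in dir(manip) if a[0]!='_'])
for n in ["scene","side","wrist"]:
    r=optics.read_camera(n); cv2.imwrite(f"pics/{n}0.png",r["color"][:,:,::-1]); print(n,r["intrinsics"].round(1).tolist(),r["T"].round(4).tolist())
E
```

```text
{'clock': 0.0, 'joint_pos': array([ 6.88636578e+01,  1.26735259e+01,  8.75277065e+01, -5.29242697e-04,
        7.99097843e+01, -7.22469487e+00]), 'dq': array([-0.01443211,  0.01472304, -0.03275326, -0.09893778,  0.01182134,
        0.02925017]), 'tau': array([-8.36669024e-04, -4.96887481e+01, -3.89401746e+01, -2.68875438e-04,
        1.09274758e-02, -5.12007375e-06]), 'eef_pos': array([0.15004554, 0.60608753, 0.23019986]), 'orientation': array([-1.79986555e+02,  1.10200776e-01,  7.60884588e+01]), 'ft_force': array([-0.52490635,  0.66786447, -0.17481454]), 'ft_torque': array([ 0.00740674, -0.00901344, -0.02401836]), 'grip_width': 1.0033007419738682}
-0.0187 ['MotionError', 'hold_point_z']
scene [[389.8, 0.0, 288.8], [0.0, 389.8, 206.6], [0.0, 0.0, 1.0]] [[-0.7332, 0.3618, -0.5758, 1.219], [0.6799, 0.4047, -0.6115, 0.6355], [0.0118, -0.8398, -0.5427, 0.6319], [0.0, 0.0, 0.0, 1.0]]
side [[498.1, 0.0, 282.6], [0.0, 498.1, 215.9], [0.0, 0.0, 1.0]] [[-0.818, -0.3685, 0.4417, 0.1973], [-0.5752, 0.5192, -0.6321, 0.6891], [0.0036, -0.7711, -0.6367, 0.739], [0.0, 0.0, 0.0, 1.0]]
wrist [[339.1, 0.0, 284.9], [0.0, 339.1, 207.2], [0.0, 0.0, 1.0]] [[0.2416, 0.92, 0.3086, 0.0709], [0.9704, -0.229, -0.0772, 0.6257], [-0.0004, 0.3181, -0.9481, 0.3741], [0.0, 0.0, 0.0, 1.0]]
```

View pics/scene0.png

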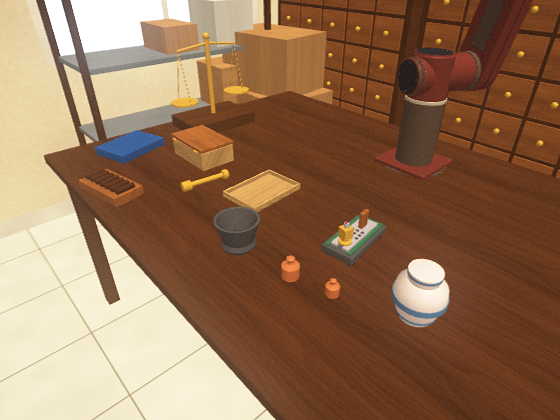

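View pics/side0.png

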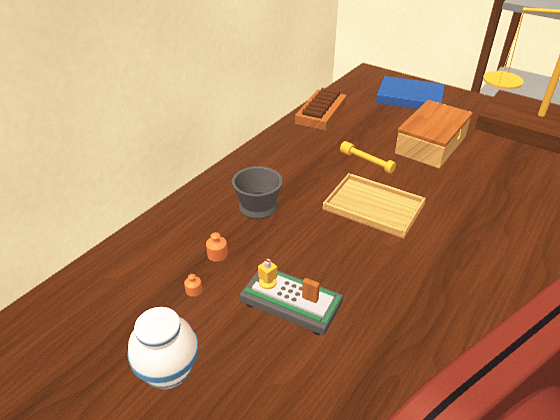

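View pics/wrist0.png

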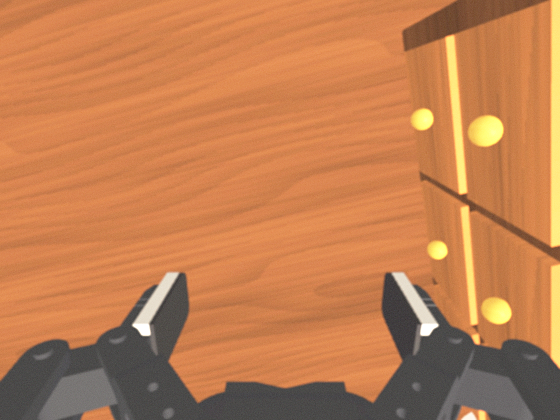

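The scene view shows the stand near (354,238), tray (262,190), mortar (238,230), weights (290,270) and (333,290), and jar (420,293). In the side view the stand is near (291,300) and the tray near (375,205). Next I'll zoom in on both.

```bash
python3 - <<'E'
import cv2
a=cv2.imread("pics/scene0.png")[195:270,310:400]; b=cv2.imread("pics/side0.png")[250:340,230:350]
cv2.imwrite("pics/sc_z.png",cv2.resize(a,None,fx=8,fy=8,interpolation=cv2.INTER_CUBIC))
cv2.imwrite("pics/sd_z.png",cv2.resize(b,None,fx=6.5,fy=6.5,interpolation=cv2.INTER_CUBIC))
c=cv2.imread("pics/scene0.png")[165:215,215:310]; d=cv2.imread("pics/side0.png")[170:240,315:435]
cv2.imwrite("pics/tray_z.png",cv2.vconcat([cv2.resize(c,(480,253),interpolation=cv2.INTER_CUBIC),cv2.resize(d,(480,280),interpolation=cv2.INTER_CUBIC)]))
E
```

```text
(no output)
```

View pics/sc_z.png

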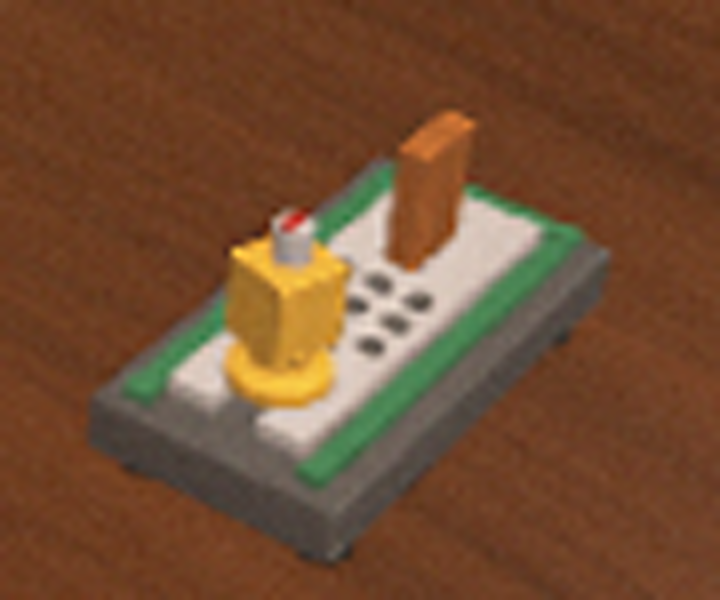

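View pics/sd_z.png

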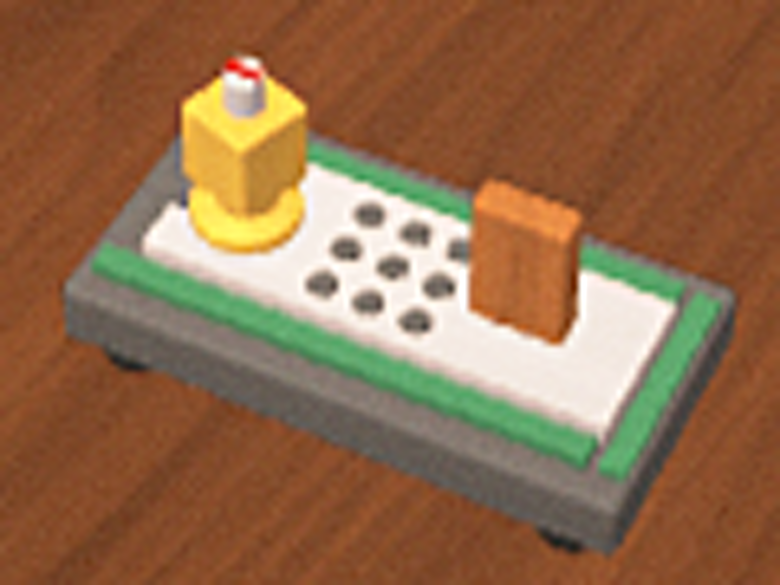

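View pics/tray_z.png

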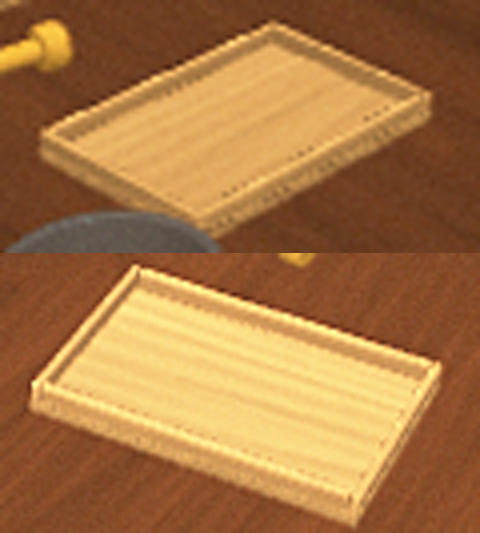

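```bash
cat > h.py <<'E'
import numpy as np
from scipy.optimize import least_squares
C={"scene":(np.array([[389.8,0,288.8],[0,389.8,206.6],[0,0,1]]),np.array([[-0.7332,0.3618,-0.5758,1.219],[0.6799,0.4047,-0.6115,0.6355],[0.0118,-0.8398,-0.5427,0.6319],[0,0,0,1]])),
"side":(np.array([[498.1,0,282.6],[0,498.1,215.9],[0,0,1]]),np.array([[-0.818,-0.3685,0.4417,0.1973],[-0.5752,0.5192,-0.6321,0.6891],[0.0036,-0.7711,-0.6367,0.739],[0,0,0,1]]))}
def proj(c,P,KT=None):
    K,T=KT or C[c]; q=T[:3,:3].T@(np.asarray(P)-T[:3,3]); q=K@q; return q[:2]/q[2]
def ray(c,uv,z,KT=None):
    K,T=KT or C[c]; d=T[:3,:3]@np.linalg.inv(K)@np.array([uv[0],uv[1],1]); o=T[:3,3]; return o+d*(z-o[2])/d[2]
def fit(obs,x0=(0.5,0.3,0)):
    def W(p,L):
        c,s=np.cos(p[2]),np.sin(p[2]); return np.array([p[0]+c*L[0]-s*L[1],p[1]+s*L[0]+c*L[1],L[2]])
    f=lambda p:np.concatenate([proj(o[0],W(p,o[2]),o[3] if len(o)>3 else None)-o[1] for o in obs])
    r=least_squares(f,x0,loss='soft_l1'); return r.x,f(r.x).reshape(-1,2)
E
cat > f1.py <<'E'
from h import *
cv=lambda c,s,ox,oy,l:[(c,np.array([(u+.5)/s-.5+ox,(v+.5)/s-.5+oy]),L) for u,v,L in l]
h=.03
st=cv("scene",8,310,195,[(335,512,(.088,.045,h)),(90,400,(.088,-.045,h)),(608,255,(-.088,.045,h)),(294,216,(.05,0,.095))])
st+=cv("side",6.5,230,250,[(68,288,(.088,.045,h)),(610,520,(-.088,.045,h)),(735,292,(-.088,-.045,h)),(185,133,(.088,-.045,h)),(243,68,(.05,0,.095))])
p,r=fit(st); print("stand",p[:2],np.degrees(p[2]));print(r.round(1).tolist())
g=cv("scene",8,310,195,[(398,152,(.015,-.006,.082)),(440,112,(-.015,-.006,.082)),(475,122,(-.015,.006,.082)),(432,160,(.015,.006,.082))])
g+=cv("side",6.5,230,250,[(472,192,(.015,.006,.082)),(568,226,(-.015,.006,.082)),(582,208,(-.015,-.006,.082)),(490,180,(.015,-.006,.082))])
p,r=fit(g); print("grip",p[:2],np.degrees(p[2]));print(r.round(1).tolist())
t=cv("scene",5.05,215,165,[(40,135,(.101,-.071,.02)),(272,25,(-.101,-.071,.02)),(432,95,(-.101,.071,.02)),(203,215,(.101,.071,.02))])
t+=cv("side",4,315,170,[(138,15,(.101,-.071,.02)),(440,112,(-.101,-.071,.02)),(357,247,(-.101,.071,.02)),(33,130,(.101,.071,.02))])
p,r=fit(t); print("tray",p[:2],np.degrees(p[2]));print(r.round(1).tolist())
n=cv("scene",8,310,195,[(230,250,(.013,-.013,.081)),(285,292,(.013,.013,.081)),(350,265,(-.013,.013,.081))])
n+=cv("side",6.5,230,250,[(182,108,(.013,.013,.081)),(242,148,(-.013,.013,.081)),(307,108,(-.013,-.013,.081))])
for y0 in(0,.4,-.4):
  p,r=fit(n,(.5,.3,y0)); print("nut",p[:2],np.degrees(p[2]));print(r.round(1).tolist())
for nm,u,v,z in [("mortar",238,214,.085),("jar",426,268,.13),("wa",290,258,.06),("wb",333,281,.045)]: print(nm,ray("scene",(u,v),z))
for nm,u,v,z in [("mortar",257,183,.085),("jar",158,322,.13),("wa",216,237,.06),("wb",192,277,.045)]: print(nm,ray("side",(u,v),z))
E
python3 f1.py
```

```text
stand [0.54427493 0.1662784 ] 8.135836171371011
[[0.1, 0.4], [-0.5, -0.8], [0.6, -0.8], [0.0, 0.8], [-2.5, 0.5], [0.4, -0.5], [0.2, -0.0], [2.7, -6.0], [-0.7, 1.1]]
grip [0.5062748  0.15891719] 10.159984275846234
[[-0.6, -0.9], [-0.3, -0.9], [-0.5, -0.6], [-0.6, -0.3], [-0.7, 2.2], [0.1, 2.2], [0.4, 0.5], [-0.9, -0.4]]
tray [ 0.55335369 -0.19642358] 4.474874395633312
[[-0.4, -1.2], [0.2, -1.1], [-0.1, -0.8], [-1.1, 0.3], [-1.5, -0.3], [0.6, 0.4], [0.6, 0.7], [-0.8, 0.6]]
nut [0.59308069 0.17190271] -9.402553761188377
[[-0.4, -0.1], [-0.3, 0.0], [-0.1, -0.0], [-0.4, 0.1], [0.1, 1.1], [0.3, -0.0]]
nut [0.59308069 0.17190271] -9.40256489903684
[[-0.4, -0.1], [-0.3, 0.0], [-0.1, -0.0], [-0.4, 0.1], [0.1, 1.1], [0.3, -0.0]]
nut [0.59308069 0.17190271] -9.4025576233346
[[-0.4, -0.1], [-0.3, 0.0], [-0.1, -0.0], [-0.4, 0.1], [0.1, 1.1], [0.3, -0.0]]
mortar [ 0.75684422 -0.04050805  0.085     ]
jar [0.63775595 0.40472811 0.13      ]
wa [0.75480359 0.14881551 0.06      ]
wb [0.72558989 0.25310553 0.045     ]
mortar [ 0.76438475 -0.02168647  0.085     ]
jar [0.62856154 0.4023016  0.13      ]
wa [0.74008083 0.14861604 0.06      ]
wb [0.7143179  0.24935404 0.045     ]
```

Fits agree to about a pixel: stand (0.544, 0.166) at about 8–10°, nut near (0.593, 0.172), and tray (0.553, −0.196) at 4.5°. I'll move to hover over the stand for a wrist view.

```bash
cat > mv.py <<'E'
import numpy as np,sys
from scipy.spatial.transform import Rotation as R
from workcell import sense
def shift(pos,yaw):
    s=sense(); Rm=R.from_euler('xyz',s['orientation'],degrees=True)
    tgt=R.from_euler('xyz',[180,0,yaw],degrees=True)
    d=Rm.inv().apply(np.array(pos)-s['eef_pos'])*100
    print("t",s['clock'],"pos",s['eef_pos'].round(4),s['orientation'].round(2),"q",s['joint_pos'].round(1),"F",s['ft_force'].round(2),s['ft_torque'].round(3),"g",round(s['grip_width'],3))
    print("shift cm",d.round(2),"rotvec",(Rm.inv()*tgt).as_rotvec().round(4))
if __name__=="__main__":
    a=list(map(float,sys.argv[1:])); shift(a[:3],a[3])
E
python3 mv.py .52 .165 .23 80.6
```

```text
t 0.15 pos [0.1501 0.6062 0.2304] [-1.7999e+02  9.0000e-02  7.6090e+01] q [68.9 12.7 87.5 -0.  79.9 -7.2] F [-1.51 -0.71 -0.45] [ 0.06   0.019 -0.008] g 0.999
shift cm [-33.93  46.51   0.09] rotvec [-0.0003  0.0015 -0.0788]
```

Emit:
{"method": "step_arm", "body": {
  "targets": [
    [-1.2,1.6,0,0,0,-0.01],
    [-3.4,4.7,0,0,0,-0.02],
    [-5.7,7.8,0,0,0,-0.03],
    [-8,11,0,0,0,-0.04],
    [-10.3,14.1,0,0,0,-0.05],
    [-12.6,17.2,0,0,0,-0.06],
    [-14.9,20.4,0,0,0,-0.07],
    [-17.2,23.6,0,0,0,-0.08],
    [-19.5,26.7,0,0,0,-0.08],
    [-21.8,29.9,0,0,0,-0.08]
  ],
  "grip": 0,
  "force": 60
}}

```text
clock: 0.98
eef_pos: [0.3887, 0.3215, 0.2312]
orientation: [-180.0, -0.0, 80.7]
ft_force: [0.4, 0.1, 0.7]
grip_width: 1.004
```

```bash
python3 mv.py .52 .165 .23 80.6
```

```text
t 0.9833 pos [0.3887 0.3215 0.2312] [-179.99   -0.     80.69] q [ 30.6  -4.1 105.1   0.   78.9 -50.1] F [0.38 0.11 0.67] [ 0.007 -0.036  0.022] g 1.004
shift cm [-13.32  15.49   0.12] rotvec [-0.0001 -0.      0.0015]
```

Emit:
{"method": "step_arm", "body": {
  "targets": [
    [-2.2,2.6,0,0,0,0],
    [-4.4,5.2,0,0,0,0],
    [-6.6,7.7,0,0,0,0],
    [-8.8,10.3,0,0,0,0],
    [-11,12.9,0,0,0,0],
    [-12.5,14.7,0,0,0,0],
    [-13.4,15.5,0,0,0,0],
    [-13.4,15.5,0,0,0,0],
    [-13.4,15.5,0,0,0,0],
    [-13.4,15.5,0,0,0,0]
  ]
}}

```text
clock: 1.82
eef_pos: [0.5184, 0.1668, 0.2311]
orientation: [-179.9, -0.0, 80.7]
ft_force: [0.3, -0.1, -0.2]
grip_width: 1.001
```

```bash
python3 - <<'E'
from workcell import sense, optics
import cv2,pickle
r=optics.read_camera("wrist"); pickle.dump(r,open("w1.pkl","wb"))
im=r["color"][:,:,::-1]
cv2.imwrite("pics/w1.png",im); s=sense(); print(s['eef_pos'],s['orientation'],s['clock'])
E
```

```text
[0.51840425 0.16701904 0.23118687] [-1.79963546e+02 -1.78060967e-02  8.07561978e+01] 1.8667
```

View pics/w1.png

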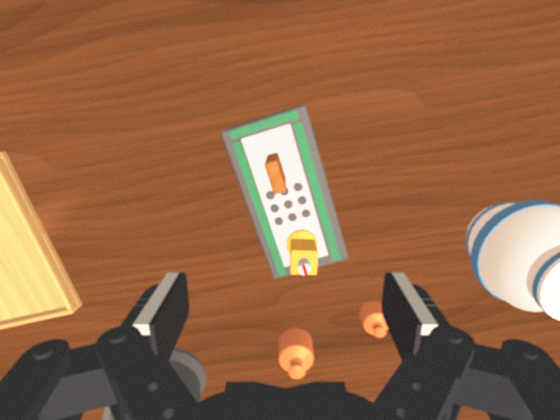

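```bash
python3 - <<'E'
import cv2
a=cv2.imread("pics/w1.png")[95:285,215:355]
cv2.imwrite("pics/w1z.png",cv2.resize(a[:100],None,fx=5.7,fy=5.7,interpolation=cv2.INTER_CUBIC))
cv2.imwrite("pics/w1y.png",cv2.resize(a[90:],None,fx=5.7,fy=5.7,interpolation=cv2.INTER_CUBIC))
E
```

```text
(no output)
```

View pics/w1z.png

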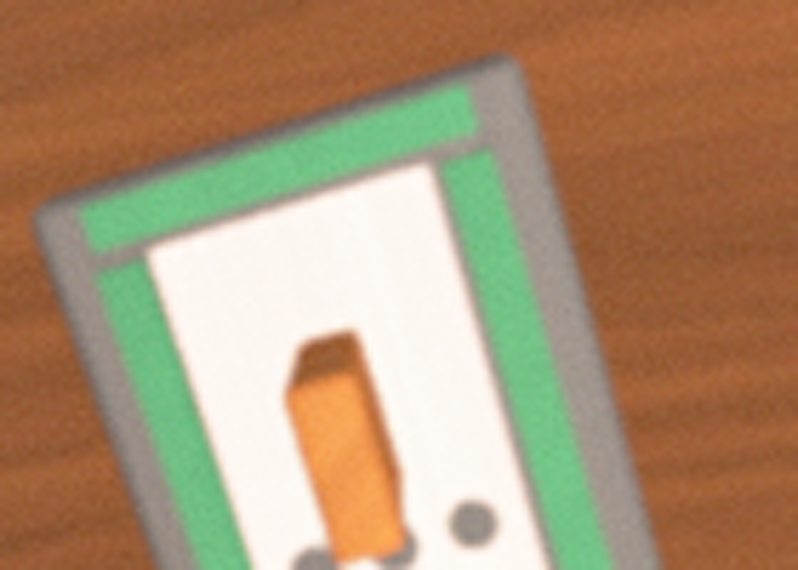

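View pics/w1y.png

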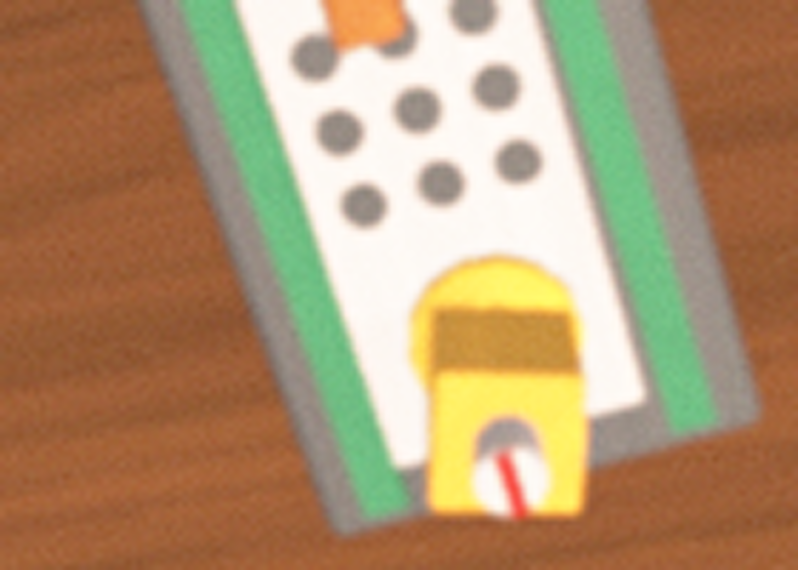

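```bash
cat >> f1.py <<'E'
import pickle
r=pickle.load(open("w1.pkl","rb")); KT=(r["intrinsics"],r["T"])
w=lambda oy,l:[("w",np.array([(u+.5)/5.7-.5+215,(v+.5)/5.7-.5+oy]),L,KT) for u,v,L in l]
print("==== wrist")
def show(n,o,x0=(.5,.2,.1)):
    p,r=fit(o,x0); print(n,p[:2].round(4),np.degrees(p[2]).round(2),r.round(1).tolist())
ws=w(95,[(38,208,(-.088,-.045,h)),(520,60,(-.088,.045,h))])+w(185,[(758,410,(.088,.045,h)),(340,532,(.088,-.045,h)),(510,484,(.05,0,.095))])
wp=w(95,[(148,252,(-.037,-.025,.036)),(433,165,(-.037,.025,.036))])+w(185,[(645,400,(.11,.025,.036)),(395,465,(.11,-.025,.036))])
wg=w(95,[(290,392,(-.015,-.006,.082)),(360,370,(-.015,.006,.082)),(408,545,(.015,.006,.082)),(335,560,(.015,-.006,.082))])
wn=w(185,[(430,372,(-.013,-.013,.081)),(583,372,(-.013,.013,.081)),(588,512,(.013,.013,.081)),(428,515,(.013,-.013,.081))])
show("stand",ws);show("plate",wp);show("griptop",wg);show("nut",wn,(.5,.2,-.1))
show("stand all",ws+st[:7]+st[8:]);show("plategrip all",wp+wg+g);show("nut all",wn+n,(.5,.2,-.1))
E
python3 f1.py | sed -n '/wrist/,$p'
```

```text
==== wrist
stand [0.5436 0.1662] 7.62 [[-1.8, 0.0], [0.5, -1.6], [1.2, 2.6], [-1.3, 1.7], [0.4, -0.4]]
plate [0.5062 0.1603] 7.28 [[0.8, -0.1], [-0.6, 0.3], [-0.3, -0.2], [0.2, -0.1]]
griptop [0.5055 0.1607] 4.92 [[-0.8, -1.2], [0.2, -0.7], [0.3, 0.8], [0.1, 1.4]]
nut [0.5936 0.1727] -8.31 [[-0.1, 0.6], [0.3, 0.1], [-0.9, -0.3], [0.6, -0.4]]
stand all [0.5437 0.1661] 7.61 [[-1.9, 0.1], [0.4, -1.4], [1.0, 2.7], [-1.5, 1.8], [0.3, -0.3], [-0.2, 0.2], [-0.6, -1.1], [0.9, -0.7], [-0.0, 0.6], [-2.1, 0.2], [0.4, -0.2], [0.6, 0.4], [-0.3, 1.0]]
plategrip all [0.5059 0.1603] 7.23 [[0.7, -0.4], [-0.6, 0.0], [-0.5, -0.4], [0.0, -0.3], [-1.7, -0.2], [-0.9, -0.2], [0.5, 0.9], [0.5, 1.9], [-0.2, -0.9], [0.6, -0.7], [0.2, -0.3], [-0.4, -0.2], [-1.0, 2.4], [-0.5, 3.0], [0.2, 1.4], [-0.8, -0.1]]
nut all [0.5935 0.1725] -8.53 [[-0.3, 0.5], [0.1, 0.1], [-1.2, -0.4], [0.3, -0.5], [-0.3, 0.1], [-0.1, 0.2], [-0.0, 0.1], [-0.8, 0.3], [-0.1, 1.2], [-0.1, -0.0]]
```

```bash
python3 mv.py .5935 .1722 .050 80.6
```

```text
t 1.8667 pos [0.5184 0.167  0.2312] [-1.7996e+02 -2.0000e-02  8.0760e+01] q [  9.5   1.7  99.5   0.   78.9 -71.2] F [-0.14  0.16  0.13] [-0.019  0.026 -0.022] g 0.997
shift cm [ 1.71  7.34 18.11] rotvec [-0.0006 -0.0003  0.0027]
```

Emit:
{"method": "step_arm", "body": {
  "targets": [
    [0.3,1.5,2,0,0,0],
    [0.8,4,5,0,0,0],
    [1.4,6.2,8,0,0,0],
    [1.7,7.3,10.5,0,0,0],
    [1.7,7.3,13,0,0,0],
    [1.7,7.3,15,0,0,0],
    [1.7,7.3,16.5,0,0,0],
    [1.7,7.3,17.6,0,0,0],
    [1.7,7.3,18.1,0,0,0],
    [1.7,7.3,18.1,0,0,0]
  ]
}}

```text
clock: 2.7
eef_pos: [0.593, 0.1715, 0.0493]
orientation: [-179.9, 0.0, 80.7]
ft_force: [0.2, -0.6, -1.4]
grip_width: 1.002
```

```bash
python3 mv.py .5935 .1722 .050 80.6;  python3 - <<'E'
from workcell import optics
import cv2
a=optics.read_camera("scene")["color"][150:270,270:420,::-1];b=optics.read_camera("side")["color"][200:320,190:340,::-1]
cv2.imwrite("pics/pre.png",cv2.hconcat([cv2.resize(x,(400,320),interpolation=cv2.INTER_CUBIC) for x in(a,b)]))
E
```

```text
t 2.7 pos [0.593  0.1715 0.0493] [-1.7989e+02  3.0000e-02  8.0740e+01] q [  8.8  22.4  96.2   0.   61.5 -71.9] F [ 0.16 -0.61 -1.37] [-0.003 -0.015  0.028] g 1.002
shift cm [ 0.08  0.04 -0.07] rotvec [-0.0018  0.0005  0.0024]
```

View pics/pre.png

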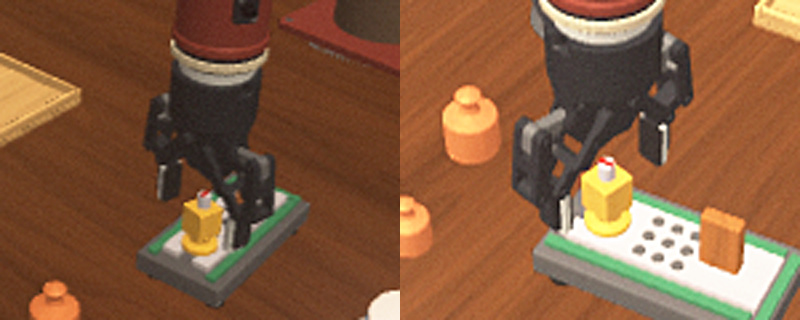

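The jaws straddle the nut, so I'll close them.

Emit:
{"method": "step_arm", "body": {
  "targets": [
    [0.05,0,0,0,0,0],
    [0.05,0,0,0,0,0],
    [0.05,0,0,0,0,0],
    [0.05,0,0,0,0,0],
    [0.05,0,0,0,0,0],
    [0.05,0,0,0,0,0],
    [0.05,0,0,0,0,0],
    [0.05,0,0,0,0,0],
    [0.05,0,0,0,0,0],
    [0.05,0,0,0,0,0]
  ],
  "grip": 1,
  "force": 60
}}

```text
clock: 3.63
eef_pos: [0.5946, 0.172, 0.0511]
orientation: [179.9, -0.1, 80.7]
ft_force: [-0.5, 3.4, 5.0]
grip_width: 0.293
```

```bash
python3 mv.py .5935 .1722 .050 80.6;  python3 - <<'E'
from workcell import optics
import cv2
a=optics.read_camera("scene")["color"][150:270,270:420,::-1];b=optics.read_camera("side")["color"][200:320,190:340,::-1]
cv2.imwrite("pics/pre2.png",cv2.hconcat([cv2.resize(x,(400,320),interpolation=cv2.INTER_CUBIC) for x in(a,b)]))
E
```

```text
t 3.6333 pos [0.5946 0.172  0.0511] [ 1.7995e+02 -7.0000e-02  8.0680e+01] q [  8.8  22.4  96.    0.1  61.5 -71.9] F [-0.5   3.44  4.98] [ 0.667  0.278 -0.059] g 0.293
shift cm [ 0.   -0.11  0.11] rotvec [ 0.0009 -0.0012  0.0013]
```

View pics/pre2.png

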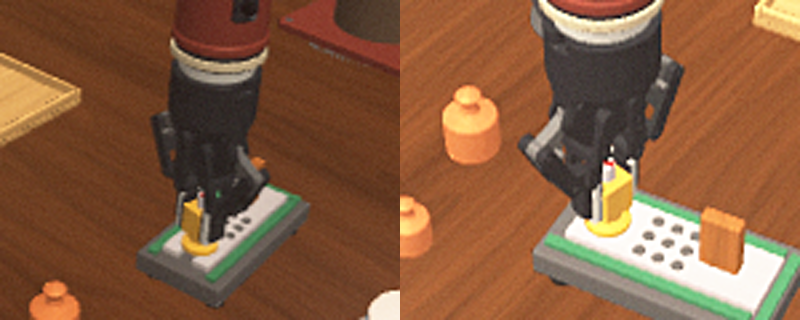

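Emit:
{"method": "step_arm", "body": {
  "targets": [
    [0,0,-0.01,0,0,0.04],
    [0,0,-0.02,0,0,0.08],
    [0,0,-0.02,0,0,0.12],
    [0,0,-0.03,0,0,0.16],
    [0,0,-0.04,0,0,0.2],
    [0,0,-0.05,0,0,0.24],
    [0,0,-0.05,0,0,0.28],
    [0,0,-0.06,0,0,0.32],
    [0,0,-0.07,0,0,0.36],
    [0,0,-0.08,0,0,0.4]
  ]
}}

```text
clock: 4.57
eef_pos: [0.5942, 0.1713, 0.0516]
orientation: [180.0, 0.0, 57.7]
ft_force: [-1.1, 2.3, 4.8]
grip_width: 0.291
```

```bash
python3 mv.py .5935 .1722 .050 80.6
```

```text
t 4.5667 pos [0.5942 0.1713 0.0516] [1.7999e+02 1.0000e-02 5.7680e+01] q [  8.8  22.3  96.   -0.   61.6 -48.9] F [-1.12  2.28  4.8 ] [0.295 0.434 0.217] g 0.291
shift cm [ 0.03 -0.11  0.16] rotvec [ 1.e-04  2.e-04 -4.e-01]
```

Torque is 0.22 N m, which is plain thread friction, so the direction is right.

Emit:
{"method": "step_arm", "body": {
  "targets": [
    [0,0,-0.02,0,0,0.09],
    [0,0,-0.03,0,0,0.18],
    [0,0,-0.05,0,0,0.27],
    [0,0,-0.07,0,0,0.36],
    [0,0,-0.09,0,0,0.45],
    [0,0,-0.1,0,0,0.54],
    [0,0,-0.12,0,0,0.63],
    [0,0,-0.14,0,0,0.72],
    [0,0,-0.15,0,0,0.81],
    [0,0,-0.17,0,0,0.9]
  ]
}}

```text
clock: 5.4
eef_pos: [0.5928, 0.1707, 0.0531]
orientation: [179.9, 0.2, 6.0]
ft_force: [-6.4, -0.3, 10.1]
grip_width: 0.298
```

```bash
python3 mv.py .5935 .1722 .050 80.6
```

```text
t 5.4 pos [0.5928 0.1707 0.0531] [179.94   0.21   5.98] q [ 8.8 22.2 96.1 -0.1 62.   2.8] F [-6.36 -0.29 10.11] [-0.091  1.594  0.227] g 0.298
shift cm [ 0.09 -0.14  0.31] rotvec [-0.0015  0.0038 -1.3023]
```

Emit:
{"method": "step_arm", "body": {
  "targets": [
    [-0.05,0,-0.03,0,0,0.045],
    [-0.1,0,-0.06,0,0,0.09],
    [-0.1,0,-0.08,0,0,0.135],
    [-0.1,0,-0.08,0,0,0.18],
    [-0.1,0,-0.09,0,0,0.225],
    [-0.1,0,-0.1,0,0,0.27],
    [-0.1,0,-0.11,0,0,0.315],
    [-0.1,0,-0.12,0,0,0.36],
    [-0.1,0,-0.13,0,0,0.405],
    [-0.1,0,-0.14,0,0,0.45]
  ]
}}

```text
clock: 6.23
eef_pos: [0.5918, 0.171, 0.0541]
orientation: [179.9, 0.2, -19.7]
ft_force: [-5.2, 0.8, 8.1]
grip_width: 0.292
```

```bash
python3 mv.py .5935 .1722 .050 80.6
```

```text
t 6.2333 pos [0.5918 0.171  0.0541] [ 1.799e+02  1.600e-01 -1.968e+01] q [ 8.8 22.  96.2 -0.  62.  28.5] F [-5.19  0.78  8.11] [0.312 1.23  0.232] g 0.292
shift cm [ 0.12 -0.17  0.41] rotvec [-1.2000e-03  3.6000e-03 -1.7503e+00]
```

Emit:
{"method": "step_arm", "body": {
  "targets": [
    [-0.05,0,-0.03,0,0,0.02],
    [-0.1,0.03,-0.06,0,0,0.04],
    [-0.1,0.03,-0.06,0,0,0.06],
    [-0.1,0.03,-0.07,0,0,0.08],
    [-0.1,0.03,-0.07,0,0,0.1],
    [-0.1,0.03,-0.07,0,0,0.12],
    [-0.1,0.03,-0.08,0,0,0.14],
    [-0.1,0.03,-0.08,0,0,0.16],
    [-0.1,0.03,-0.08,0,0,0.18],
    [-0.1,0.03,-0.09,0,0,0.2]
  ]
}}

```text
clock: 7.07
eef_pos: [0.5914, 0.1712, 0.0547]
orientation: [179.9, 0.1, -31.2]
ft_force: [-5.5, 0.5, 1.6]
grip_width: 0.297
```

```bash
python3 mv.py .5935 .1722 .050 80.6
```

```text
t 7.0667 pos [0.5914 0.1712 0.0547] [ 1.7994e+02  8.0000e-02 -3.1160e+01] q [ 8.8 21.8 96.3  0.  61.9 40. ] F [-5.46  0.5   1.65] [0.318 1.213 0.225] g 0.297
shift cm [ 0.13 -0.19  0.47] rotvec [-8.0000e-04  1.9000e-03 -1.9506e+00]
```

Emit:
{"method": "step_arm", "body": {
  "targets": [
    [0,0,0,0,0,0.02],
    [0,0,-0.01,0,0,0.04],
    [0,0,-0.01,0,0,0.06],
    [0,0,-0.02,0,0,0.08],
    [0,0,-0.02,0,0,0.1],
    [0,0,-0.02,0,0,0.12],
    [0,0,-0.03,0,0,0.14],
    [0,0,-0.03,0,0,0.16],
    [0,0,-0.03,0,0,0.18],
    [0,0,-0.04,0,0,0.2]
  ]
}}

```text
clock: 7.9
eef_pos: [0.5911, 0.1715, 0.055]
orientation: [179.9, 0.1, -42.6]
ft_force: [-6.4, 1.3, 2.3]
grip_width: 0.295
```

```bash
python3 mv.py .5935 .1722 .050 80.6
```

```text
t 7.9 pos [0.5911 0.1715 0.055 ] [ 1.7993e+02  1.0000e-01 -4.2620e+01] q [ 8.8 21.8 96.3  0.  62.  51.4] F [-6.4   1.28  2.29] [0.533 1.347 0.27 ] g 0.295
shift cm [ 0.13 -0.21  0.5 ] rotvec [-1.2000e-03  2.5000e-03 -2.1506e+00]
```

Emit:
{"method": "step_arm", "body": {
  "targets": [
    [0,0,0,0,0,0.01],
    [0,0,0,0,0,0.03],
    [0,0,-0.01,0,0,0.04],
    [0,0,-0.01,0,0,0.05],
    [0,0,-0.01,0,0,0.06],
    [0,0,-0.01,0,0,0.08],
    [0,0,-0.02,0,0,0.09],
    [0,0,-0.02,0,0,0.1],
    [0,0,-0.02,0,0,0.11],
    [0,0,-0.02,0,0,0.12]
  ]
}}

```text
clock: 8.73
eef_pos: [0.591, 0.1717, 0.0553]
orientation: [179.9, 0.1, -49.5]
ft_force: [-6.6, 2.4, 2.6]
grip_width: 0.297
```

```bash
python3 mv.py .5935 .1722 .050 80.6
```

```text
t 8.7333 pos [0.591  0.1717 0.0553] [ 1.7992e+02  1.1000e-01 -4.9470e+01] q [ 8.8 21.8 96.3  0.1 62.  58.3] F [-6.62  2.39  2.63] [0.659 1.422 0.224] g 0.297
shift cm [ 0.12 -0.22  0.53] rotvec [-1.5000e-03  2.7000e-03 -2.2701e+00]
```

Torque is still at the friction level (0.22), so I'll keep turning.

Emit:
{"method": "step_arm", "body": {
  "targets": [
    [0,0,0,0,0,0.02],
    [0,0,-0.01,0,0,0.04],
    [0,0,-0.01,0,0,0.06],
    [0,0,-0.02,0,0,0.08],
    [0,0,-0.02,0,0,0.1],
    [0,0,-0.02,0,0,0.12],
    [0,0,-0.03,0,0,0.14],
    [0,0,-0.03,0,0,0.15],
    [0,0,-0.03,0,0,0.15],
    [0,0,-0.03,0,0,0.15]
  ]
}}

```text
clock: 9.57
eef_pos: [0.5909, 0.1719, 0.0556]
orientation: [179.9, 0.1, -58.0]
ft_force: [-7.0, 2.8, 3.4]
grip_width: 0.294
```

```bash
python3 mv.py .5935 .1722 .050 80.6
```

```text
t 9.5667 pos [0.5909 0.1719 0.0556] [ 1.799e+02  1.200e-01 -5.804e+01] q [ 8.8 21.7 96.3  0.1 62.1 66.8] F [-7.01  2.84  3.41] [0.829 1.416 0.212] g 0.294
shift cm [ 0.11 -0.24  0.55] rotvec [-1.8000e-03  3.0000e-03 -2.4197e+00]
```

Emit:
{"method": "step_arm", "body": {
  "targets": [
    [-0.03,0.04,0,0,0,0.02],
    [-0.06,0.08,-0.01,0,0,0.04],
    [-0.06,0.08,-0.02,0,0,0.06],
    [-0.06,0.08,-0.02,0,0,0.08],
    [-0.06,0.08,-0.03,0,0,0.1],
    [-0.06,0.08,-0.03,0,0,0.12],
    [-0.06,0.08,-0.04,0,0,0.14],
    [-0.06,0.08,-0.04,0,0,0.15],
    [-0.06,0.08,-0.04,0,0,0.15],
    [-0.06,0.08,-0.04,0,0,0.15]
  ]
}}

```text
clock: 10.4
eef_pos: [0.5907, 0.1721, 0.0559]
orientation: [180.0, 0.1, -66.6]
ft_force: [-4.1, 4.2, 0.1]
grip_width: 0.294
```

```bash
python3 mv.py .5935 .1722 .050 80.6
```

```text
t 10.4 pos [0.5907 0.1721 0.0559] [ 1.7998e+02  9.0000e-02 -6.6640e+01] q [ 8.9 21.6 96.4  0.1 62.  75.5] F [-4.08  4.17  0.06] [1.08  0.928 0.248] g 0.294
shift cm [ 0.11 -0.26  0.59] rotvec [-1.9000e-03  9.0000e-04 -2.5698e+00]
```

Emit:
{"method": "step_arm", "body": {
  "targets": [
    [0,0,0,0,0,0.02],
    [0,0,-0.01,0,0,0.04],
    [0,0,-0.01,0,0,0.06],
    [0,0,-0.02,0,0,0.08],
    [0,0,-0.02,0,0,0.1],
    [0,0,-0.02,0,0,0.12],
    [0,0,-0.03,0,0,0.14],
    [0,0,-0.03,0,0,0.15],
    [0,0,-0.03,0,0,0.15],
    [0,0,-0.03,0,0,0.15]
  ]
}}

```text
clock: 11.23
eef_pos: [0.5906, 0.1724, 0.0562]
orientation: [180.0, 0.1, -75.2]
ft_force: [-4.1, 5.8, -0.4]
grip_width: 0.295
```

```bash
python3 mv.py .5935 .1722 .050 80.6
```

```text
t 11.2333 pos [0.5906 0.1724 0.0562] [ 1.7998e+02  1.1000e-01 -7.5240e+01] q [ 8.9 21.6 96.4  0.1 62.  84.1] F [-4.07  5.76 -0.43] [1.244 0.918 0.211] g 0.295
shift cm [ 0.1  -0.27  0.62] rotvec [-2.5000e-03  1.2000e-03 -2.7199e+00]
```

Emit:
{"method": "step_arm", "body": {
  "targets": [
    [-0.03,0,0,0,0,0.02],
    [-0.05,0,-0.01,0,0,0.04],
    [-0.05,0,-0.01,0,0,0.06],
    [-0.05,0,-0.02,0,0,0.08],
    [-0.05,0,-0.02,0,0,0.1],
    [-0.05,0,-0.02,0,0,0.12],
    [-0.05,0,-0.03,0,0,0.14],
    [-0.05,0,-0.03,0,0,0.15],
    [-0.05,0,-0.03,0,0,0.15],
    [-0.05,0,-0.03,0,0,0.15]
  ]
}}

```text
clock: 12.07
eef_pos: [0.5906, 0.1727, 0.0565]
orientation: [180.0, 0.1, -83.8]
ft_force: [-3.9, 4.9, -0.1]
grip_width: 0.296
```

```bash
python3 mv.py .5935 .1722 .050 80.6
```

```text
t 12.0667 pos [0.5906 0.1727 0.0565] [ 1.7997e+02  9.0000e-02 -8.3830e+01] q [ 8.9 21.6 96.4  0.1 62.  92.7] F [-3.86  4.87 -0.08] [1.166 0.818 0.22 ] g 0.296
shift cm [ 0.08 -0.28  0.65] rotvec [-2.2000e-03  1.0000e-03 -2.8699e+00]
```

Emit:
{"method": "step_arm", "body": {
  "targets": [
    [0,0,0,0,0,0.02],
    [0,0,-0.01,0,0,0.04],
    [0,0,-0.01,0,0,0.06],
    [0,0,-0.02,0,0,0.08],
    [0,0,-0.02,0,0,0.1],
    [0,0,-0.02,0,0,0.12],
    [0,0,-0.03,0,0,0.14],
    [0,0,-0.03,0,0,0.15],
    [0,0,-0.03,0,0,0.15],
    [0,0,-0.03,0,0,0.15]
  ]
}}

```text
clock: 12.9
eef_pos: [0.5906, 0.173, 0.0568]
orientation: [180.0, 0.1, -92.4]
ft_force: [-3.0, 5.6, -0.6]
grip_width: 0.292
```

```bash
python3 mv.py .5935 .1722 .050 80.6
```

```text
t 12.9 pos [0.5906 0.173  0.0568] [ 1.7997e+02  1.1000e-01 -9.2430e+01] q [8.900e+00 2.160e+01 9.640e+01 1.000e-01 6.200e+01 1.013e+02] F [-3.    5.57 -0.62] [1.365 0.721 0.258] g 0.292
shift cm [ 0.07 -0.29  0.68] rotvec [-2.9000e-03  1.1000e-03 -3.0199e+00]
```

Emit:
{"method": "step_arm", "body": {
  "targets": [
    [-0.03,0,0,0,0,0.02],
    [-0.05,0,-0.01,0,0,0.04],
    [-0.05,0,-0.01,0,0,0.06],
    [-0.05,0,-0.02,0,0,0.08],
    [-0.05,0,-0.02,0,0,0.1],
    [-0.05,0,-0.02,0,0,0.11],
    [-0.05,0,-0.03,0,0,0.12],
    [-0.05,0,-0.03,0,0,0.12],
    [-0.05,0,-0.03,0,0,0.12],
    [-0.05,0,-0.03,0,0,0.12]
  ]
}}

```text
clock: 13.73
eef_pos: [0.5907, 0.1733, 0.0571]
orientation: [180.0, 0.1, -99.3]
ft_force: [-4.0, 4.2, -1.5]
grip_width: 0.294
```

```bash
python3 mv.py .5935 .1722 .050 80.6
```

```text
t 13.7333 pos [0.5907 0.1733 0.0571] [ 1.7996e+02  9.0000e-02 -9.9300e+01] q [9.000e+00 2.160e+01 9.640e+01 1.000e-01 6.210e+01 1.082e+02] F [-4.02  4.21 -1.51] [1.14  0.655 0.233] g 0.294
shift cm [ 0.06 -0.29  0.71] rotvec [-2.4000e-03  1.1000e-03 -3.1398e+00]
```

Emit:
{"method": "step_arm", "body": {
  "targets": [
    [0,0,0,0,0,0.02],
    [0,0,0,0,0,0.04],
    [0,0,-0.01,0,0,0.06],
    [0,0,-0.01,0,0,0.08],
    [0,0,-0.02,0,0,0.1],
    [0,0,-0.02,0,0,0.12],
    [0,0,-0.02,0,0,0.14],
    [0,0,-0.02,0,0,0.15],
    [0,0,-0.02,0,0,0.15],
    [0,0,-0.02,0,0,0.15]
  ]
}}

```text
clock: 14.57
eef_pos: [0.5908, 0.1735, 0.0572]
orientation: [180.0, 0.1, -107.9]
ft_force: [-1.9, 5.3, -2.3]
grip_width: 0.296
```

```bash
python3 mv.py .5935 .1722 .050 80.6
```

```text
t 14.5667 pos [0.5908 0.1735 0.0572] [ 1.7996e+02  1.1000e-01 -1.0787e+02] q [9.000e+00 2.160e+01 9.640e+01 1.000e-01 6.210e+01 1.168e+02] F [-1.91  5.32 -2.35] [1.377 0.492 0.358] g 0.296
shift cm [ 0.05 -0.3   0.72] rotvec [ 2.8000e-03 -7.0000e-04  2.9938e+00]
```

Torque has climbed to 0.36, so this may be the stop. A small confirming nudge should show it.

Emit:
{"method": "step_arm", "body": {
  "targets": [
    [0,0,0,0,0,0.01],
    [0,0,0,0,0,0.02],
    [0,0,0,0,0,0.03],
    [0,0,0,0,0,0.04],
    [0,0,0,0,0,0.05],
    [0,0,0,0,0,0.05],
    [0,0,0,0,0,0.05],
    [0,0,0,0,0,0.05],
    [0,0,0,0,0,0.05],
    [0,0,0,0,0,0.05]
  ]
}}

```text
clock: 15.4
eef_pos: [0.5909, 0.1736, 0.0572]
orientation: [180.0, 0.1, -110.7]
ft_force: [-2.7, 6.1, -1.9]
grip_width: 0.292
```

```bash
python3 mv.py .5935 .1722 .050 80.6
```

```text
t 15.4 pos [0.5909 0.1736 0.0572] [ 1.7996e+02  1.1000e-01 -1.1072e+02] q [9.000e+00 2.160e+01 9.640e+01 1.000e-01 6.210e+01 1.196e+02] F [-2.73  6.14 -1.91] [1.367 0.472 0.477] g 0.292
shift cm [ 0.04 -0.3   0.72] rotvec [ 2.9000e-03 -7.0000e-04  2.9441e+00]
```

Torque rose 0.12 N m over 0.05 rad, which matches the spring rate, so the nut is at its stop. I'll unwind the spindle's twist and then open.

Emit:
{"method": "step_arm", "body": {
  "targets": [
    [0,0,0,0,0,-0.04],
    [0,0,0,0,0,-0.08],
    [0,0,0,0,0,-0.12],
    [0,0,0,0,0,-0.16],
    [0,0,0,0,0,-0.19],
    [0,0,0,0,0,-0.21],
    [0,0,0,0,0,-0.22],
    [0,0,0,0,0,-0.22],
    [0,0,0,0,0,-0.22],
    [0,0,0,0,0,-0.22]
  ]
}}

```text
clock: 16.23
eef_pos: [0.5907, 0.1733, 0.0572]
orientation: [180.0, 0.1, -98.2]
ft_force: [-2.6, 4.7, -1.2]
grip_width: 0.294
```

```bash
python3 mv.py .5935 .1722 .050 80.6
```

```text
t 16.2333 pos [0.5907 0.1733 0.0572] [ 1.7996e+02  9.0000e-02 -9.8170e+01] q [9.000e+00 2.150e+01 9.640e+01 1.000e-01 6.210e+01 1.071e+02] F [-2.6   4.72 -1.21] [1.23  0.667 0.042] g 0.294
shift cm [ 0.07 -0.3   0.72] rotvec [-2.5000e-03  1.2000e-03 -3.1202e+00]
```

Emit:
{"method": "step_arm", "body": {
  "targets": [
    [0,0,0,0,0,0],
    [0,0,0,0,0,0],
    [0,0,0,0,0,0],
    [0,0,0,0,0,0],
    [0,0,0,0,0,0],
    [0,0,0,0,0,0],
    [0,0,0,0,0,0],
    [0,0,-1,0,0,0],
    [0,0,-3,0,0,0],
    [0,0,-6,0,0,0]
  ],
  "grip": 0
}}

```text
clock: 17.07
eef_pos: [0.5887, 0.1718, 0.1159]
orientation: [179.7, -0.1, -98.1]
ft_force: [0.2, 0.2, -1.0]
grip_width: 1.003
```

Emit:
{"method": "step_arm", "body": {
  "targets": [
    [0,0,-3,0,0,0],
    [0,0,-6,0,0,0],
    [0,0,-9,0,0,0],
    [0,0,-11,0,0,0],
    [0,3,-12,0,0,0],
    [0,6,-12,0,0,0],
    [0,8,-12,0,0,0],
    [0,8,-12,0,0,0],
    [0,8,-12,0,0,0],
    [0,8,-12,0,0,0]
  ]
}}

```text
clock: 17.9
eef_pos: [0.5126, 0.1835, 0.2387]
orientation: [-179.9, 0.0, -98.1]
ft_force: [-1.2, 0.1, 0.3]
grip_width: 0.998
```

```bash
python3 mv.py .506 .1603 .045 -82.7; python3 - <<'E'
from workcell import optics
import cv2,pickle
for n in ["scene","side","wrist"]:
    r=optics.read_camera(n); pickle.dump(r,open(n+"2.pkl","wb")); cv2.imwrite(f"pics/{n}2.png",r["color"][:,:,::-1])
a=cv2.imread("pics/scene2.png")[195:270,310:400]; b=cv2.imread("pics/side2.png")[250:340,230:350]
cv2.imwrite("pics/z2.png",cv2.hconcat([cv2.resize(a,(400,333),interpolation=2),cv2.resize(b,(400,333),interpolation=2)]))
E
```

```text
t 17.9 pos [0.5126 0.1835 0.2387] [-1.799e+02  2.000e-02 -9.809e+01] q [ 11.4   1.2  99.1  -0.   79.5 109.5] F [-1.21  0.07  0.26] [-0.054 -0.01   0.039] g 0.998
shift cm [ 2.4   0.36 19.36] rotvec [-1.800e-03  1.000e-04 -2.686e-01]
```

View pics/z2.png

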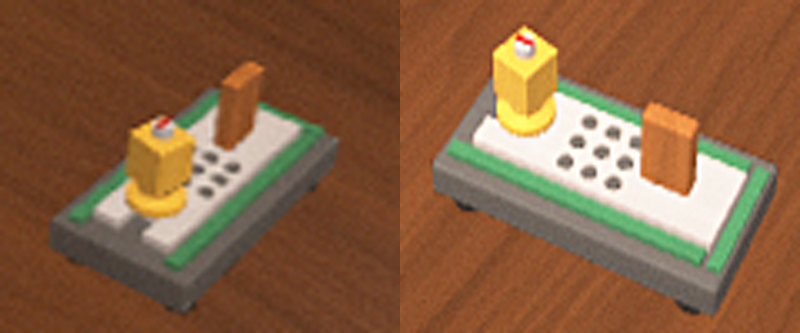

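View pics/wrist2.png

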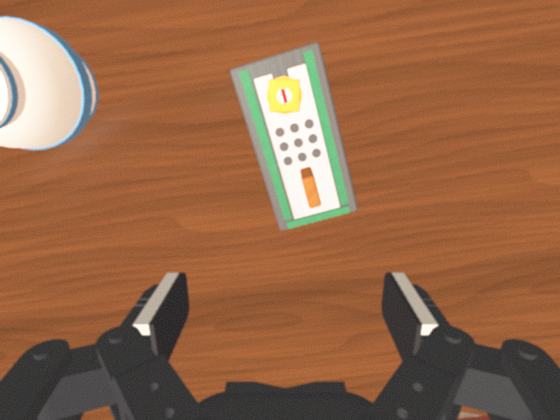

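The nut and flange are raised clear of the plate and the red pointer lies along the stand. One more fit of the plate from this view.

```bash
python3 - <<'E'
import cv2
a=cv2.imread("pics/wrist2.png")[40:235,225:365]
cv2.imwrite("pics/w2z.png",cv2.resize(a,None,fx=3,fy=3,interpolation=cv2.INTER_CUBIC))
E
```

```text
(no output)
```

View pics/w2z.png

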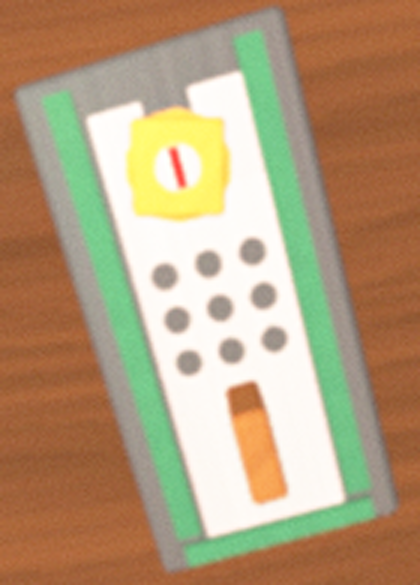

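```bash
cat > f2.py <<'E'
from h import *
import pickle
r=pickle.load(open("wrist2.pkl","rb")); KT=(r["intrinsics"],r["T"])
w=lambda l:[("w",np.array([(u+.5)/3-.5+225,(v+.5)/3-.5+40]),L,KT) for u,v,L in l]
def show(n,o,x0=(.5,.2,.1)):
    p,r=fit(o,x0); print(n,p[:2].round(4),np.degrees(p[2]).round(2),r.round(1).tolist())
wp=w([(88,118,(.11,.025,.036)),(240,72,(.11,-.025,.036)),(345,500,(-.037,-.025,.036)),(210,537,(-.037,.025,.036))])
wg=w([(233,418,(.015,.006,.082)),(265,408,(.015,-.006,.082)),(287,497,(-.015,-.006,.082)),(255,503,(-.015,.006,.082))])
ws=w([(17,92,(.088,.045,.03)),(283,8,(.088,-.045,.03)),(397,505,(-.088,-.045,.03)),(170,570,(-.088,.045,.03))])
show("plate",wp);show("grip",wg);show("pg",wp+wg);show("stand",ws);print("spindle",ray("w",w([(177,167,0)])[0][1],.095,KT))
E
python3 f2.py
```

```text
plate [0.5056 0.1598] 7.64 [[0.1, 0.2], [0.0, 0.1], [-0.1, -0.0], [0.0, -0.4]]
grip [0.5057 0.16  ] 7.4 [[-1.5, -0.4], [0.7, -0.6], [1.2, 0.2], [-0.6, 1.4]]
pg [0.5056 0.1599] 7.6 [[0.0, 0.2], [-0.0, 0.1], [-0.2, 0.0], [-0.1, -0.4], [-1.4, -0.4], [0.8, -0.6], [1.4, 0.1], [-0.4, 1.5]]
stand [0.5427 0.1652] 8.15 [[-1.4, -0.5], [0.3, -1.5], [2.6, 2.8], [-0.4, 2.4]]
spindle [0.59291584 0.17297535 0.095     ]
```

```bash
python3 mv.py .5056 .160 .047 -82.4
```

```text
t 18.05 pos [0.5126 0.1833 0.2378] [-179.99   -0.    -98.12] q [ 11.4   1.3  99.1  -0.   79.5 109.5] F [-0.6   0.05 -0.52] [ 0.001 -0.004 -0.014] g 1.003
shift cm [ 2.4   0.37 19.08] rotvec [-1.000e-04 -1.000e-04 -2.744e-01]
```

Emit:
{"method": "step_arm", "body": {
  "targets": [
    [0.8,0.1,2,0,0,-0.1],
    [1.8,0.3,5,0,0,-0.2],
    [2.4,0.37,8,0,0,-0.274],
    [2.4,0.37,11,0,0,-0.274],
    [2.4,0.37,13.5,0,0,-0.274],
    [2.4,0.37,15.5,0,0,-0.274],
    [2.4,0.37,17.2,0,0,-0.274],
    [2.4,0.37,18.4,0,0,-0.274],
    [2.4,0.37,19.1,0,0,-0.274],
    [2.4,0.37,19.1,0,0,-0.274]
  ]
}}

```text
clock: 18.88
eef_pos: [0.504, 0.16, 0.0452]
orientation: [179.8, -0.0, -82.4]
ft_force: [0.3, 0.1, -0.4]
grip_width: 1.002
```

```bash
python3 mv.py .5056 .160 .047 -82.4;  python3 - <<'E'
from workcell import optics
import cv2
a=optics.read_camera("scene")["color"][150:270,290:440,::-1];b=optics.read_camera("side")["color"][220:340,230:380,::-1]
cv2.imwrite("pics/pre3.png",cv2.hconcat([cv2.resize(x,(400,320),interpolation=cv2.INTER_CUBIC) for x in(a,b)]))
E
```

```text
t 18.8833 pos [0.504  0.16   0.0452] [ 1.7983e+02 -1.0000e-02 -8.2410e+01] q [  9.1  12.2 109.8  -0.   58.2  91.5] F [ 0.29  0.09 -0.43] [-0.01  -0.089 -0.026] g 1.002
shift cm [ 0.02 -0.16 -0.18] rotvec [ 0.0029 -0.0001 -0.0002]
```

View pics/pre3.png

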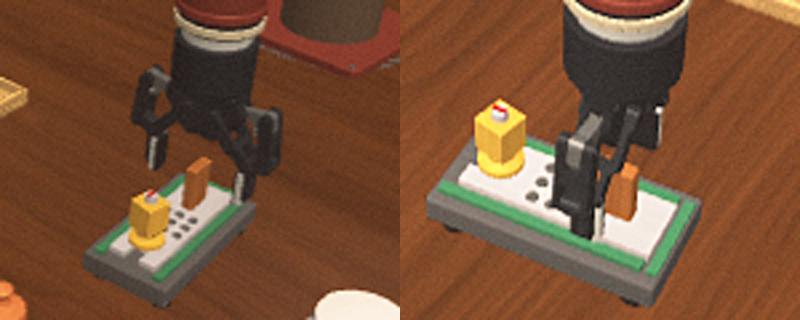

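Emit:
{"method": "step_arm", "body": {
  "targets": [
    [0,0,0,0,0,0],
    [0,0,0,0,0,0],
    [0,0,0,0,0,0],
    [0,0,0,0,0,0],
    [0,0,0,0,0,0],
    [0,0,0,0,0,0],
    [0,0,0,0,0,0],
    [0,0,0,0,0,0],
    [0,0,0,0,0,0],
    [0,0,0,0,0,0]
  ],
  "grip": 1,
  "force": 60
}}

```text
clock: 19.82
eef_pos: [0.505, 0.1602, 0.0471]
orientation: [-180.0, -0.0, -82.4]
ft_force: [0.1, -1.6, 4.9]
grip_width: 0.13
```

```bash
python3 mv.py .5056 .160 .047 -82.4
```

```text
t 19.8167 pos [0.505  0.1602 0.0471] [-1.7998e+02 -1.0000e-02 -8.2390e+01] q [  9.1  12.  109.7  -0.   58.2  91.5] F [ 0.07 -1.64  4.88] [-0.05   0.198 -0.034] g 0.13
shift cm [ 0.03 -0.06  0.01] rotvec [-0.0003 -0.0001  0.0001]
```

Emit:
{"method": "step_arm", "body": {
  "targets": [
    [0,0,0,0,0,0],
    [0,0,-0.05,0,0,0],
    [0,0,-0.1,0,0,0],
    [0,0,-0.15,0,0,0],
    [0,0,-0.2,0,0,0],
    [0,0,-0.25,0,0,0],
    [0,0,-0.3,0,0,0],
    [0,0,-0.36,0,0,0],
    [0,0,-0.42,0,0,0],
    [0,0,-0.46,0,0,0]
  ],
  "force": 85
}}

```text
clock: 20.65
eef_pos: [0.5048, 0.1603, 0.0514]
orientation: [180.0, -0.0, -82.4]
ft_force: [-0.1, -0.2, -3.4]
grip_width: 0.129
```

```bash
python3 mv.py .5056 .160 .047 -82.4;  python3 - <<'E'
from workcell import optics
import cv2
a=optics.read_camera("scene")["color"][195:270,310:400,::-1];b=optics.read_camera("side")["color"][250:340,230:350,::-1]
cv2.imwrite("pics/l1.png",cv2.hconcat([cv2.resize(x,(400,320),interpolation=cv2.INTER_CUBIC) for x in(a,b)]))
E
```

```text
t 20.65 pos [0.5048 0.1603 0.0514] [180.    -0.   -82.39] q [  9.1  11.6 109.7  -0.   58.7  91.5] F [-0.06 -0.21 -3.38] [ 0.01   0.03  -0.017] g 0.129
shift cm [ 0.04 -0.08  0.44] rotvec [ 0.0001 -0.0001  0.0002]
```

View pics/l1.png

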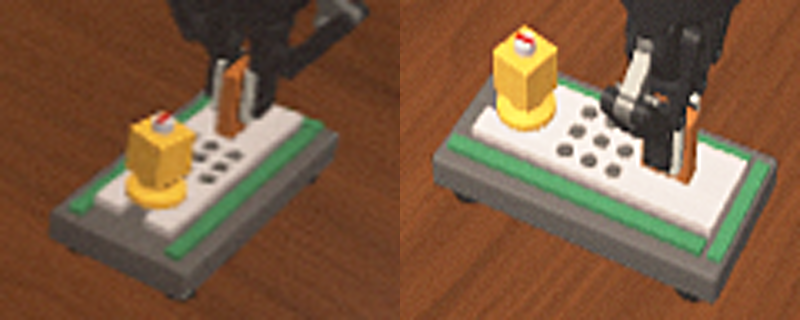

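The plate is lifted about 4.4 mm with roughly its own weight on the wrist. Next I'll slide it toward the stand's −x, which is tool +y.

Emit:
{"method": "step_arm", "body": {
  "targets": [
    [0,0.1,0,0,0,0],
    [0,0.25,0,0,0,0],
    [0,0.4,0,0,0,0],
    [0,0.6,0,0,0,0],
    [0,0.8,0,0,0,0],
    [0,1.0,0,0,0,0],
    [0,1.2,0,0,0,0],
    [0,1.4,0,0,0,0],
    [0,1.6,0,0,0,0],
    [0,1.8,0,0,0,0]
  ]
}}

```text
clock: 21.58
eef_pos: [0.4867, 0.1578, 0.0514]
orientation: [-180.0, -0.0, -82.4]
ft_force: [0.1, -1.0, -2.9]
grip_width: 0.13
```

```bash
python3 mv.py .5056 .160 .047 -82.4
```

```text
t 21.5833 pos [0.4867 0.1578 0.0514] [-180.     -0.    -82.39] q [  9.1   9.3 112.3  -0.   58.4  91.5] F [ 0.08 -1.   -2.94] [-0.038  0.098 -0.005] g 0.13
shift cm [ 0.04 -1.9   0.44] rotvec [-0.     -0.      0.0001]
```

No side load, so I'll continue to about 6 cm before raising.

Emit:
{"method": "step_arm", "body": {
  "targets": [
    [0,0.3,0,0,0,0],
    [0,0.7,0,0,0,0],
    [0,1.2,0,0,0,0],
    [0,1.7,0,0,0,0],
    [0,2.2,0,0,0,0],
    [0,2.7,0,0,0,0],
    [0,3.2,0,0,0,0],
    [0,3.7,0,0,0,0],
    [0,4.2,0,0,0,0],
    [0,4.5,0,0,0,0]
  ]
}}

```text
clock: 22.42
eef_pos: [0.4416, 0.1519, 0.0513]
orientation: [180.0, 0.0, -82.4]
ft_force: [0.2, -0.3, -2.7]
grip_width: 0.127
```

```bash
python3 mv.py .5056 .160 .047 -82.4;  python3 - <<'E'
from workcell import optics
import cv2
a=optics.read_camera("scene")["color"][180:270,310:420,::-1];b=optics.read_camera("side")["color"][250:350,230:370,::-1]
cv2.imwrite("pics/l2.png",cv2.hconcat([cv2.resize(x,(400,320),interpolation=cv2.INTER_CUBIC) for x in(a,b)]))
E
```

```text
t 22.4167 pos [0.4416 0.1519 0.0513] [179.98   0.   -82.39] q [  9.3   3.5 118.7   0.   57.8  91.7] F [ 0.24 -0.27 -2.73] [-0.022  0.098  0.03 ] g 0.127
shift cm [ 0.04 -6.46  0.43] rotvec [0.0004 0.     0.0002]
```

View pics/l2.png

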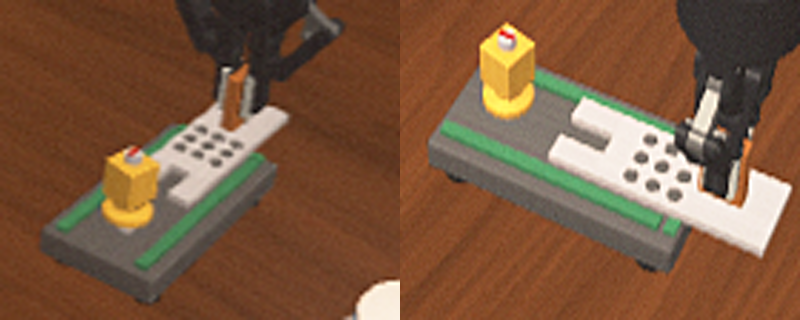

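Plate is clear of the spindle and flange. Raise it and travel to the tray.

Emit:
{"method": "step_arm", "body": {
  "targets": [
    [0,0,-0.5,0,0,0],
    [0,0,-1.5,0,0,0],
    [0,0,-3,0,0,0],
    [0,0,-4.5,0,0,0],
    [0,0,-6,0,0,0],
    [0,0,-7.5,0,0,0],
    [0,0,-8.5,0,0,0],
    [0,0,-9,0,0,0],
    [0,0,-9,0,0,0],
    [0,0,-9,0,0,0]
  ]
}}

```text
clock: 23.35
eef_pos: [0.4423, 0.1519, 0.1413]
orientation: [-180.0, -0.0, -82.4]
ft_force: [-0.0, -0.2, -3.4]
grip_width: 0.131
```

```bash
python3 mv.py .517 -.1993 .14 -85.5
```

```text
t 23.35 pos [0.4423 0.1519 0.1413] [-179.99   -0.    -82.39] q [  9.3  -4.3 115.4  -0.   68.9  91.7] F [-0.03 -0.18 -3.39] [-0.008  0.047  0.02 ] g 0.131
shift cm [35.8  -2.75  0.13] rotvec [-0.0001 -0.      0.0542]
```

Emit:
{"method": "step_arm", "body": {
  "targets": [
    [0.8,-0.1,0,0,0,0],
    [2.2,-0.2,0,0,0,0.01],
    [4.2,-0.3,0,0,0,0.01],
    [6.5,-0.5,0,0,0,0.02],
    [9,-0.7,0,0,0,0.02],
    [11.5,-0.9,0,0,0,0.03],
    [14,-1.1,0,0,0,0.03],
    [16.5,-1.3,0,0,0,0.04],
    [19,-1.5,0,0,0,0.05],
    [21.5,-1.65,0,0,0,0.054]
  ]
}}

```text
clock: 24.18
eef_pos: [0.4864, -0.0606, 0.1402]
orientation: [179.9, 0.0, -85.5]
ft_force: [0.3, -0.1, -2.4]
grip_width: 0.123
```

```bash
python3 mv.py .517 -.1993 .14 -85.5
```

```text
t 24.1833 pos [ 0.4864 -0.0606  0.1402] [ 1.7988e+02  3.0000e-02 -8.5520e+01] q [-16.3  -0.9 112.3  -0.   68.7  69.2] F [ 0.29 -0.12 -2.41] [0.026 0.086 0.036] g 0.123
shift cm [ 1.406e+01 -1.960e+00  1.000e-02] rotvec [ 0.002   0.0005 -0.0004]
```

Emit:
{"method": "step_arm", "body": {
  "targets": [
    [2.3,-0.3,0,0,0,0],
    [4.6,-0.6,0,0,0,0],
    [6.9,-0.95,0,0,0,0],
    [9.2,-1.25,0,0,0,0],
    [11.2,-1.5,0,0,0,0],
    [12.8,-1.75,1,0,0,0],
    [13.7,-1.9,2,0,0,0],
    [14.1,-1.95,3.5,0,0,0],
    [14.1,-1.95,5,0,0,0],
    [14.1,-1.95,5,0,0,0]
  ]
}}

```text
clock: 25.02
eef_pos: [0.5143, -0.1967, 0.0864]
orientation: [179.6, 0.3, -85.5]
ft_force: [-0.9, 0.4, -3.6]
grip_width: 0.129
```

```bash
python3 mv.py .517 -.1993 .0231 -85.5;  python3 - <<'E'
from workcell import optics
import cv2
a=optics.read_camera("scene")["color"][140:230,210:330,::-1];b=optics.read_camera("side")["color"][150:250,310:450,::-1]
cv2.imwrite("pics/t1.png",cv2.hconcat([cv2.resize(x,(400,300),interpolation=cv2.INTER_CUBIC) for x in(a,b)]))
E
```

```text
t 25.0167 pos [ 0.5143 -0.1967  0.0864] [179.58   0.28 -85.52] q [-29.1  11.6 105.2  -0.   63.7  56.4] F [-0.91  0.4  -3.62] [ 0.064  0.267 -0.022] g 0.129
shift cm [ 0.31 -0.3   6.33] rotvec [ 0.0073  0.0048 -0.0004]
```

View pics/t1.png

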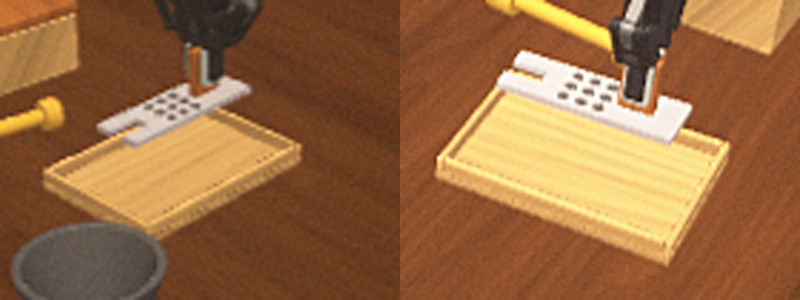

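Emit:
{"method": "step_arm", "body": {
  "targets": [
    [0,0,0.3,0,0,0],
    [0,0,0.8,0,0,0],
    [0,0,1.4,0,0,0],
    [0,0,2,0,0,0],
    [0,0,2.6,0,0,0],
    [0,0,3.2,0,0,0],
    [0,0,3.6,0,0,0],
    [0,0,3.8,0,0,0],
    [0,0,3.8,0,0,0],
    [0,0,3.8,0,0,0]
  ]
}}

```text
clock: 25.95
eef_pos: [0.5177, -0.198, 0.0533]
orientation: [180.0, 0.0, -85.5]
ft_force: [-0.1, 0.3, -2.5]
grip_width: 0.13
```

```bash
python3 mv.py .517 -.1993 .0231 -85.5;  python3 - <<'E'
from workcell import optics
import cv2
a=optics.read_camera("scene")["color"][140:230,210:330,::-1];b=optics.read_camera("side")["color"][150:250,310:450,::-1]
cv2.imwrite("pics/t2.png",cv2.hconcat([cv2.resize(x,(400,300),interpolation=cv2.INTER_CUBIC) for x in(a,b)]))
E
```

```text
t 25.95 pos [ 0.5177 -0.198   0.0533] [ 1.7999e+02  1.0000e-02 -8.5490e+01] q [-29.1  14.5 105.9   0.   59.6  56.4] F [-0.06  0.25 -2.5 ] [-0.032  0.072 -0.007] g 0.13
shift cm [0.12 0.08 3.02] rotvec [0.0001 0.0001 0.0002]
```

View pics/t2.png

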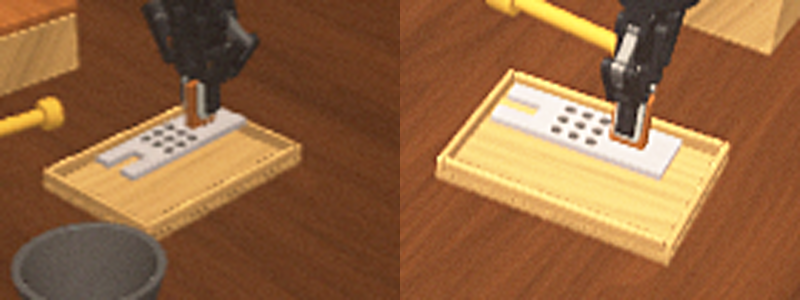

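It's converging on the centre of the tray, so I'll lower it, slowing at the end.

Emit:
{"method": "step_arm", "body": {
  "targets": [
    [0,0,0.4,0,0,0],
    [0,0,0.9,0,0,0],
    [0,0,1.4,0,0,0],
    [0,0,1.8,0,0,0],
    [0,0,2.1,0,0,0],
    [0,0,2.35,0,0,0],
    [0,0,2.5,0,0,0],
    [0,0,2.6,0,0,0],
    [0,0,2.7,0,0,0],
    [0,0,2.75,0,0,0]
  ]
}}

```text
clock: 26.88
eef_pos: [0.5178, -0.1981, 0.0259]
orientation: [-180.0, -0.0, -85.5]
ft_force: [-0.3, 0.8, -3.2]
grip_width: 0.128
```

```bash
python3 mv.py .517 -.1993 .0231 -85.5
```

```text
t 26.8833 pos [ 0.5178 -0.1981  0.0259] [-1.7999e+02 -1.0000e-02 -8.5490e+01] q [-29.1  17.  106.4  -0.   56.6  56.4] F [-0.33  0.79 -3.19] [-0.016  0.138  0.036] g 0.128
shift cm [0.12 0.09 0.28] rotvec [-0.0002 -0.0001  0.0002]
```

Emit:
{"method": "step_arm", "body": {
  "targets": [
    [0,0,0.03,0,0,0],
    [0,0,0.06,0,0,0],
    [0,0,0.09,0,0,0],
    [0,0,0.12,0,0,0],
    [0,0,0.15,0,0,0],
    [0,0,0.18,0,0,0],
    [0,0,0.21,0,0,0],
    [0,0,0.24,0,0,0],
    [0,0,0.27,0,0,0],
    [0,0,0.28,0,0,0]
  ]
}}

```text
clock: 27.72
eef_pos: [0.5177, -0.198, 0.0232]
orientation: [180.0, -0.0, -85.5]
ft_force: [-0.8, 0.3, -1.1]
grip_width: 0.128
```

```bash
python3 mv.py .517 -.1993 .0231 -85.5
```

```text
t 27.7167 pos [ 0.5177 -0.198   0.0232] [180.    -0.   -85.48] q [-29.1  17.2 106.4  -0.   56.3  56.4] F [-0.76  0.29 -1.08] [0.03  0.158 0.055] g 0.128
shift cm [0.12 0.08 0.01] rotvec [ 0.     -0.      0.0003]
```

Emit:
{"method": "step_arm", "body": {
  "targets": [
    [0,0,0.01,0,0,0],
    [0,0,0.02,0,0,0],
    [0,0,0.03,0,0,0],
    [0,0,0.04,0,0,0],
    [0,0,0.05,0,0,0],
    [0,0,0.06,0,0,0],
    [0,0,0.06,0,0,0],
    [0,0,0.06,0,0,0],
    [0,0,0.06,0,0,0],
    [0,0,0.06,0,0,0]
  ]
}}

```text
clock: 28.55
eef_pos: [0.5177, -0.1981, 0.0232]
orientation: [180.0, -0.0, -85.5]
ft_force: [-5.4, 1.4, 5.8]
grip_width: 0.129
```

```bash
python3 mv.py .517 -.1993 .0231 -85.5
```

```text
t 28.55 pos [ 0.5177 -0.1981  0.0232] [179.99  -0.   -85.49] q [-29.1  17.2 106.4  -0.   56.3  56.4] F [-5.41  1.43  5.75] [0.327 0.743 0.019] g 0.129
shift cm [0.12 0.08 0.01] rotvec [ 0.0001 -0.0001  0.0003]
```

The plate is resting on the floor, with the reaction now pushing up. Release with the tool held still, then rise.

Emit:
{"method": "step_arm", "body": {
  "targets": [
    [0,0,-0.04,0,0,0],
    [0,0,-0.04,0,0,0],
    [0,0,-0.04,0,0,0],
    [0,0,-0.04,0,0,0],
    [0,0,-0.04,0,0,0],
    [0,0,-0.04,0,0,0],
    [0,0,-0.04,0,0,0],
    [0,0,-0.04,0,0,0],
    [0,0,-0.5,0,0,0],
    [0,0,-1.5,0,0,0]
  ],
  "grip": 0
}}

```text
clock: 29.38
eef_pos: [0.5166, -0.1974, 0.0367]
orientation: [179.9, 0.1, -85.5]
ft_force: [-0.6, -0.1, 0.2]
grip_width: 0.999
```

Emit:
{"method": "step_arm", "body": {
  "targets": [
    [0,0,-2,0,0,0],
    [0,0,-5,0,0,0],
    [0,0,-8,0,0,0],
    [0,0,-11,0,0,0],
    [0,0,-14,0,0,0],
    [0,2,-17,0,0,0],
    [0,5,-19,0,0,0],
    [0,7,-20,0,0,0],
    [0,7,-20,0,0,0],
    [0,7,-20,0,0,0]
  ]
}}

```text
clock: 30.22
eef_pos: [0.4481, -0.204, 0.2396]
orientation: [-179.8, -0.1, -85.6]
ft_force: [0.6, 0.1, 0.2]
grip_width: 0.999
```

```bash
python3 - <<'E'
from workcell import optics,sense
import cv2
a=optics.read_camera("scene")["color"][140:310,200:440,::-1];b=optics.read_camera("side")["color"][:,:,::-1]
s=sense();print(s['clock'],s['eef_pos'],s['ft_force'])
cv2.imwrite("pics/e1.png",cv2.resize(a,None,fx=3.3,fy=3.3,interpolation=2));cv2.imwrite("pics/e2.png",cv2.resize(b[140:340,180:440],None,fx=3,fy=3,interpolation=2))
E
```

```text
30.3167 [ 0.44816617 -0.20342011  0.23762152] [-0.21346418 -0.47108516  0.42157625]
```

View pics/e1.png

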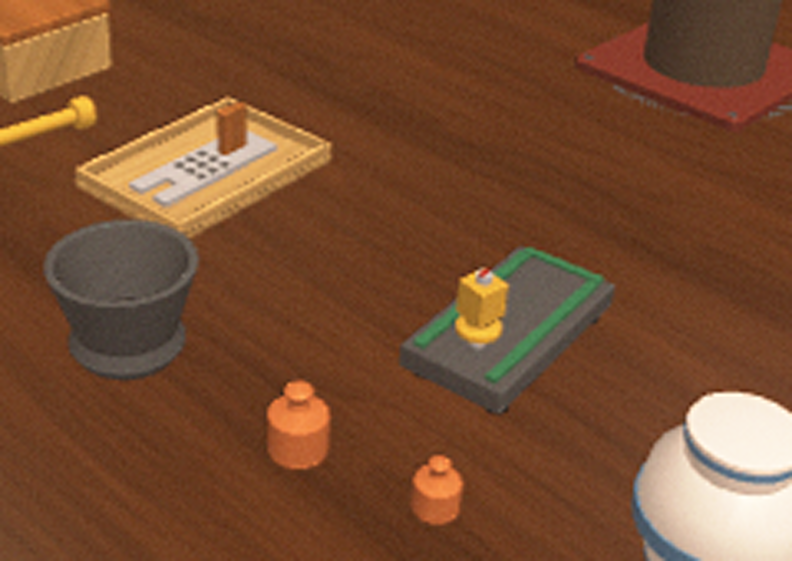

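View pics/e2.png

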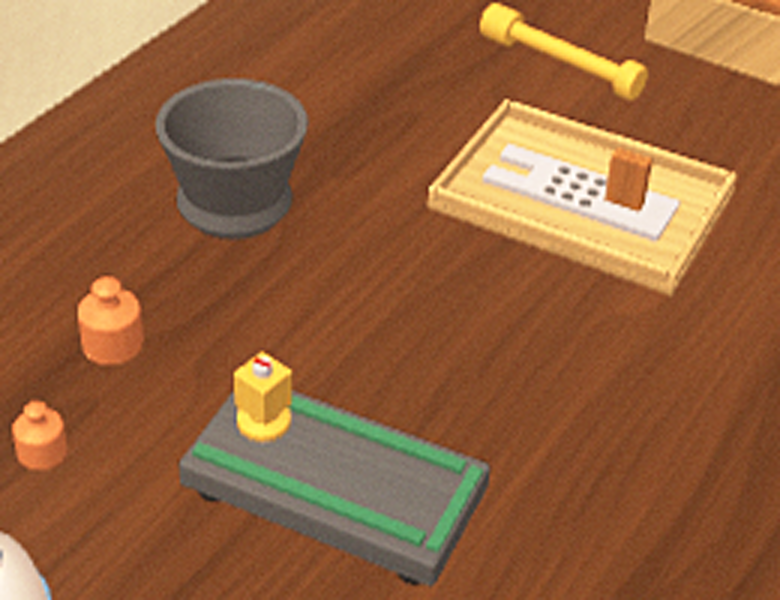

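The plate lies flat and centred in the tray, the nut is at its stop, and nothing else has moved. The gripper is well clear of everything.

```bash
python3 -c "
from workcell import finish_job; print(finish_job())"
```

```text
the job is handed in; nothing more can be done
None
```

The job is done and handed in: the plate lies flat near the centre of the tray, clear of its walls. It took about 30 s of the 70 s allowed.

- **Nut:** I turned it clockwise about 190° at a steady 0.2 N m or so. The torque then climbed to 0.36 and, after a 0.05 rad nudge, to 0.48 N m. That rise matches the spindle's spring rate, so I took it as the stop. I unwound the twist to about 0.04 N m before letting go. The highest torque I read was 0.48 N m, against the 0.7 limit.
- **Plate:** I lifted it about 4.4 mm and slid it 63 mm along the stand. Side force at the checks was about 1 N or less. I then carried it to the tray, lowered it slowly and released it with a light contact of about 6 N.
- **Last check:** the final pictures show the nut raised with its pointer along the stand. The jar, mortar, pestle and weights look undisturbed. The gripper was open, clear of everything, with about zero force.

Some measurements disagreed slightly:
- **Nut position:** the camera fixes of the nut were about 2–3 mm off in x from where it sat in the grip. This gave side forces of up to about 7.5 N while turning, which I trimmed as I went.
- **Stand outline:** it fitted its stated size only to 2–3 pixels, so I aligned the slide to the plate's angle (7.6°) instead.

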